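# Make up two leathercraft course kits

### The arm

A 6-joint arm with a two-finger parallel gripper is mounted at the origin on the work surface. World frame = base frame: x ahead of the robot, y to its left, z up, the work surface at z = 0. Lengths are in mm, angles in rad, forces in N, time in s.
With the tool pointing down it reaches from about 400 to 925 mm from the base axis. Payload 12.5 kg.
Tool frame: the origin (TCP) lies at the very end of the fingers, on their centre line; the grasp point (between the pads) lies 19 mm behind it; z points along the fingers, y is the direction in which the jaws open and shut (so a half turn about z gives the same grasp; the last joint's range is limited). The gripper opens to 95 mm and grips with 3 to 60 N. Pads are 20 mm wide; open, the fingers measure 119 mm over their backs; the gripper's body (75 mm by 180 mm) begins 59 mm behind the grasp point.
Start: joints at [-1.225, 0.491, 1.559, -0, 1.092, -0.106], TCP at [272.89, -562.297, 214.661] pointing down, gripper open.
Joint ranges: [-3.1, 3.1], [-0.84, 2.19], [0.05, 2.79], [-1.13, 4.28], [0.06, 2.93], [-2.69, 2.69]. Speed limits (rad/s): [2.22, 2.22, 2.79, 3.14, 3.14, 3.14].

### API

Orientations are given as [roll, pitch, yaw] about the fixed x, y, z axes, in that order (R = Rz(yaw) Ry(pitch) Rx(roll)).
In Python, from cell import env gives the robot as it stands.
- The arm moves only by the shell command python3 -m pendant 'ROWS'. ROWS is JSON, a list that holds one entry, the list of rows, each a list of 5 numbers: the opening, from 0 (shut) to 1 (fully open), then the shift along the tool's x, y, z in m, then the turn about the tool's z in rad. A call has exactly 8 rows; each row is the pose to reach, as a shift and turn from the pose commanded when the call began, along the tool's axes at that moment; what a row does not reach only later rows make up. A row lasts 1/10 s, in which the tool goes at most 50 mm and 8.59 degrees, less where a joint would pass 70% of its speed; a pose out of reach is approached as far as the arm can. A call with a gripper value outside its range is refused whole. The fingers move at their own pace and stop on an object; the grip force is fixed at half the most. Time passes only in rows, so rows that repeat a pose let the fingers close, or fill a call up. It gives the time, the measured TCP pose, the force and the opening at its end, in the units of the state.
- env.state(): the state, without advancing time (a new reading comes with each control period).
- env.read_camera(name): name is "scene" or "top" or "wrist"; returns a dict with "image" (420x560x3 uint8, blue, green, red), "range_z" (420x560 float32, mm along the optical axis (not along the pixel's ray), 0 where there is no reading), "fx", "fy", "cx", "cy" (pixels), "rvec" (rotation vector, rad) and "tvec" (3), from world to camera coordinates, as OpenCV has them; the wrist camera has in their place "tool_from_camera" (4x4, takes a point from camera to tool coordinates, whose origin is the TCP and whose axes are the flange's). Camera axes: x right, y down, z forward; pixel columns grow to the right and rows downward; lengths in mm; the calibration is good to about 2 mm. The wrist camera is an equidistant fisheye: a pixel r from the principal point sees the ray r / f radians off the axis. A picture is of the moment at which its call begins: read the wrist's pose just before it.
- env.job_done(): hands the job in, once; it reports no verdict.
The state is a dict: "t": time; "joints": joint angles; "qvel": joint speeds; "tau": joint torques, N m; "eef_pos": TCP position; "tcp_rot": TCP orientation; "ft_force": force on the tool from outside, world axes, zero at the start; "moment": the same for the moment, N m; "opening": opening from 0.0 (shut) to 1.0 (fully open).
Only numpy, scipy, OpenCV 4.12 (cv2) and the standard library are available. Lean on these libraries where they do the work, as an engineer would, in place of code of your own. Each camera call takes 0.05 s, during which the arm holds its last target. There are 200 camera calls.

### The job

Make up two course kits from the stock on the green cutting mat: the orange tray gets the red thread spool and the wooden burnisher, the black tray gets the blue thread spool and the brown dye bottle. In each tray the spool stands in the cork-floored bay and the other piece in the grey felt bay, all upright on the bay floor and let go. Leave the yellow spool and the green bottle where they stand, and knock nothing over.

Things in the scene. Friction and masses are not known exactly. Their poses are not given: they have to be found in the camera images.
- orange_tray: Orange shallow plastic kit tray, 72 x 150 mm outside (own x by y), fixed to the bench, at any yaw. Origin: centre of the underside. Two square bays, each 62 x 62 mm inside: the one with the tan cork floor is centred at own y = +39 mm, the one with the grey felt floor at own y = -39 mm (x = 0). Bay floors are 5 mm and all walls 16 mm above the underside; a 16 mm wide rib parts the bays.
- black_tray: Black shallow plastic kit tray, 72 x 150 mm outside (own x by y), fixed to the bench, at any yaw. Origin: centre of the underside. Two square bays, each 62 x 62 mm inside: the one with the tan cork floor is centred at own y = +39 mm, the one with the grey felt floor at own y = -39 mm (x = 0). Bay floors are 5 mm and all walls 16 mm above the underside; a 16 mm wide rib parts the bays.
- red_spool: Spool of red thread, a full round cylinder 38 mm in diameter and 58 mm tall, same colour all over, white disc with a dark hole on top; about 60 g. Stands upright on the cutting mat (its surface 2 mm above the bench), origin at the centre of its underside, z axis up. The six stock pieces stand in two rows of three along x, in any order: axes 88 mm or more apart across (y), 73 mm or more along (x).
- blue_spool: Spool of blue thread, a full round cylinder 38 mm in diameter and 58 mm tall, same colour all over, white disc with a dark hole on top; about 60 g. Stands upright on the cutting mat (its surface 2 mm above the bench), origin at the centre of its underside, z axis up.
- yellow_spool: Spool of yellow thread, a full round cylinder 38 mm in diameter and 58 mm tall, same colour all over, white disc with a dark hole on top; about 60 g. Stands upright on the cutting mat (its surface 2 mm above the bench), origin at the centre of its underside, z axis up. Surplus stock: stays where it is.
- brown_bottle: Small bottle of edge dye, dark brown with a black cap, with a pale paper band. Body 36 mm in diameter up to 53 mm, then a shoulder; cap 22 mm in diameter, 72 mm tall in all; about 70 g. Stands upright on the cutting mat (its surface 2 mm above the bench), origin at the centre of its underside, z axis up.
- green_bottle: Small bottle of edge dye, green with a white cap, with a pale paper band. Body 36 mm in diameter up to 53 mm, then a shoulder; cap 22 mm in diameter, 72 mm tall in all; about 70 g. Stands upright on the cutting mat (its surface 2 mm above the bench), origin at the centre of its underside, z axis up. Surplus stock: stays where it is.
- burnisher: Turned pale-wood edge burnisher standing on its foot: foot 36 mm in diameter and 18 mm high, straight grip 28 mm in diameter from 24 to 56 mm, rounded head 34 mm in diameter up to 70 mm; about 50 g. Stands upright on the cutting mat (its surface 2 mm above the bench), origin at the centre of its underside, z axis up.
Things that resemble listed ones, but are neither listed nor needed, are in the scene too. Of the things shaped like the yellow_spool, the yellow one is meant.

How it is judged:
By the outcome, as a careful person would: the job done as asked, in the order asked, and still so for the second after the job is handed in, with the robot touching nothing.
It also fails if it takes over 128 s, if anything falls off the work surface, if the arm or the gripper's body presses on something with over 40 N, if the wrist force passes 120 N, or if a joint passes its speed limit or range.

## Working session

There is one attempt and no reset: what is moved stays moved. The work goes in short steps, Python scripts to look and compute and a shell command to move; the robot and the scene stay as the last step left them, time stands still between calls to the robot, and variables do not carry over. Pictures are saved under pics/ and viewed, about 12 in all and at most 16, crops included, and the job is handed in when it is done.

```bash
ls; mkdir -p pics; python3 - <<'E'
from cell import env
import cv2,numpy as np
print(env.state())
for n in("top","scene"):
    c=env.read_camera(n); cv2.imwrite(f"pics/{n}0.png",c["image"]); np.savez(f"{n}0.npz",**c)
    print(n,c["fx"],c["cx"],c["cy"],c["rvec"],c["tvec"])
E
```

```text
pics
{'t': 0.0, 'joints': array([-1.22460026e+00,  4.91562164e-01,  1.55942714e+00,  1.05380852e-05,
        1.09171056e+00, -1.05588692e-01]), 'qvel': array([-0.0008449 , -0.00086494, -0.0005043 ,  0.00073182,  0.00065457,
        0.00028541]), 'tau': array([ 1.68691422e-03, -6.12631059e+01, -2.58171380e+01,  6.93891523e-02,
        4.82673536e-02, -9.99877079e-05]), 'eef_pos': array([ 272.80619493, -562.0564641 ,  214.06781579]), 'tcp_rot': array([-3.14049260e+00, -1.25985891e-04,  4.51779824e-01]), 'ft_force': array([-0.5711491 , -0.82531203, -0.10759896]), 'moment': array([-0.05901637, -0.01489965,  0.06893774]), 'opening': 0.9998376838278145}
top 381.9812379567249 280.47971747989857 208.27130802108283 [ 2.16500896 -2.11277063  0.150377  ] [-16.26466385 522.79138684 719.76380567]
scene 387.7536508681032 277.02982252861597 208.87530020811525 [ 1.09317428  2.22857617 -1.1089147 ] [ 310.04255711 -184.69631248 1064.01959199]
```

View pics/top0.png

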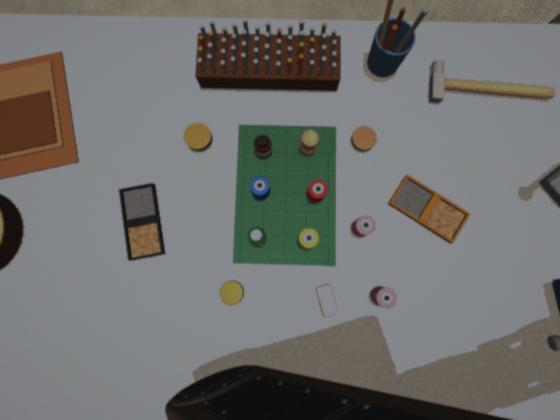

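View pics/scene0.png

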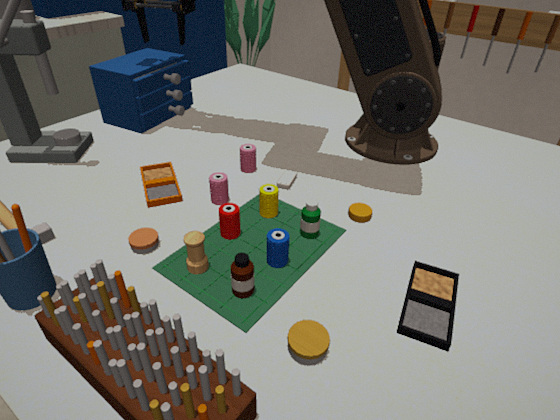

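The top view shows the mat with these pieces:
- brown bottle (263,146)
- burnisher (310,140)
- blue spool (260,187)
- red spool (318,190)
- green bottle (257,236)
- yellow spool (309,238)

The orange tray is at (429,208) and the black tray at (142,221). The lookalikes are two pink spools at (365,226) and (385,297), plus tins and discs. The red spool is the saturated red one standing on the mat; the pink ones stand off it. I'll confirm that in the crop.

```bash
cat > h.py <<'E'
import numpy as np,cv2
def world(c):
    R,_=cv2.Rodrigues(np.array(c["rvec"],float)); t=np.array(c["tvec"],float).ravel(); Z=c["range_z"].astype(float)
    v,u=np.indices(Z.shape); P=np.stack([(u-c["cx"])/c["fx"]*Z,(v-c["cy"])/c["fy"]*Z,Z],-1)
    return (P-t)@R
def cast(c,uv,z):
    R,_=cv2.Rodrigues(np.array(c["rvec"],float)); t=np.array(c["tvec"],float).ravel()
    d=np.array([(uv[0]-c["cx"])/c["fx"],(uv[1]-c["cy"])/c["fy"],1])@R; o=-R.T@t
    return o+d*(z-o[2])/d[2]
E
python3 - <<'E'
from h import *
np.set_printoptions(precision=1,suppress=True)
c=dict(np.load("top0.npz")); s=dict(np.load("scene0.npz")); W=world(c); im=c["image"]
names={"brown":(263,146),"burn":(310,140),"blue":(260,187),"red":(318,190),"green":(257,236),"yellow":(309,238)}
hsv=cv2.cvtColor(im,cv2.COLOR_BGR2HSV)
print("bench z",np.median(W[250:280,150:200,2]), "mat z",np.median(W[205:220,285:295,2]))
# white discs and depth tops
for n,(u,v) in names.items():
    sl=np.s_[v-22:v+23,u-22:u+23]; w=W[sl]; z=w[...,2]; H=60 if n in("blue","red","yellow") else 72
    m=(abs(z-H)<6); p=w[m][:,:2]; ctr,r=cv2.minEnclosingCircle(p.astype(np.float32)) if m.any() else ((0,0),0)
    vv,uu=np.nonzero(m); (cu,cv),rp=cv2.minEnclosingCircle(np.float32(np.c_[uu+u-22,vv+v-22]))
    print(n,m.sum(),"zmed",np.median(z[m]),"mean",p.mean(0),"circ",np.array(ctr),r,"px",cu,cv,"cast",cast(c,(cu,cv),H)[:2])
# trays
for n,(u,v),lo,hi in(("orange",(429,208),(5,150,90),(16,255,255)),("black",(142,221),(0,0,0),(180,255,45))):
    mk=np.zeros(im.shape[:2],np.uint8); mk[v-50:v+50,u-55:u+55]=cv2.inRange(hsv,lo,hi)[v-50:v+50,u-55:u+55]
    cs,_=cv2.findContours(mk,cv2.RETR_EXTERNAL,cv2.CHAIN_APPROX_NONE); k=max(cs,key=cv2.contourArea)
    pts=np.float32([cast(c,q[0],16)[:2] for q in k]); print(n,cv2.minAreaRect(pts), "zmed",np.median(W[mk>0][:,2]))
    for col in((429,208),(142,221)): pass
for n,q in(("o cork",(446,217)),("o felt",(412,199)),("b cork",(145,241)),("b felt",(139,203))): print(n,cast(c,q,5)[:2])
a=cv2.resize(im[110:315,180:410],None,fx=3,fy=2.9); cv2.imwrite("pics/crop.png",a)
E
```

```text
bench z 0.13204398010072627 mat z 2.1233250846600527
brown 103 zmed 73.69397214612503 mean [651.2  36.3] circ [651.8  36.7] 10.832978248596191 px 261.725341796875 140.28872680664062 cast [651.5  36.1]
burn 225 zmed 70.66181578858847 mean [659.  -57.7] circ [659.9 -58. ] 16.92360496520996 px 309.7930908203125 137.96551513671875 cast [658.3 -57.6]
blue 297 zmed 59.935489407913124 mean [563.3  38.5] circ [564.1  38.7] 19.102855682373047 px 259.3636474609375 185.63636779785156 cast [563.6  38.6]
red 298 zmed 59.979047084407455 mean [559.7 -74.8] circ [560.5 -74.8] 19.052410125732422 px 317.5 188.85714721679688 cast [559.8 -74.8]
green 104 zmed 73.58711786372882 mean [466.3  41. ] circ [466.7  41.2] 10.839113235473633 px 256.0 234.75 cast [466.6  40.9]
yellow 309 zmed 60.24166966124917 mean [464.1 -58.5] circ [464.4 -58.5] 18.926036834716797 px 308.4698791503906 237.77108764648438 cast [464.2 -58.6]
orange ((516.7111206054688, -334.5188903808594), (81.15579223632812, 69.52450561523438), 58.06626510620117) zmed 15.673274356478805
black ((494.1677551269531, 280.1883850097656), (146.0341796875, 72.38793182373047), 12.370414733886719) zmed 15.439118949766954
o cork [ 518.1 -345. ]
o felt [ 554.2 -276.1]
b cork [453.5 273.8]
b felt [532.3 292.5]
```

View pics/crop.png

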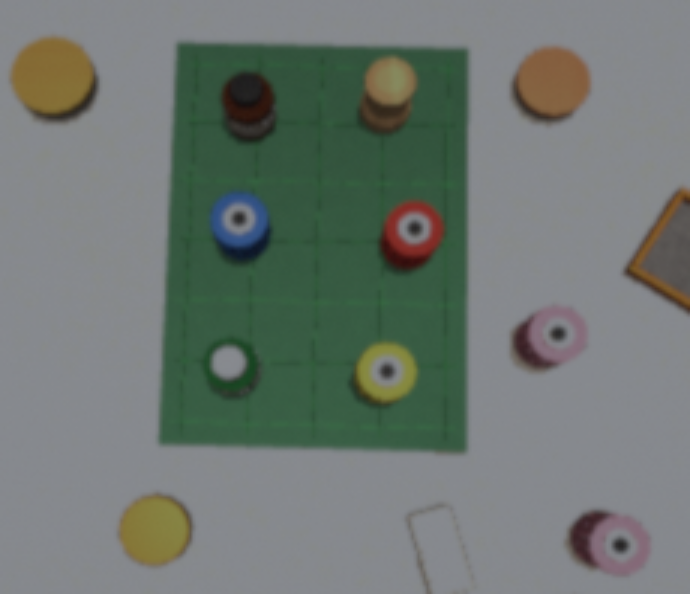

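The crop confirms it: the saturated red spool at crop (414,229) stands on the mat, and both pink ones are off it. My orange contour was broken (81 mm long), so I'll refit both trays from the height map.

```bash
cat > trays.py <<'E'
from h import *
np.set_printoptions(precision=1,suppress=True)
c=dict(np.load("top0.npz")); W=world(c); im=c["image"]; hsv=cv2.cvtColor(im,cv2.COLOR_BGR2HSV)
for n,(u,v),ck,fl in(("orange",(429,208),(446,217),(412,199)),("black",(142,221),(145,241),(139,203))):
    m=np.zeros(W.shape[:2],bool); sl=np.s_[v-48:v+48,u-48:u+48]; m[sl]=(abs(W[sl][...,2]-16)<4)
    m=m.astype(np.uint8); k,lab,st,_=cv2.connectedComponentsWithStats(m); i=1+st[1:,4].argmax(); p=W[lab==i][:,:2].astype(np.float32)
    (cx,cy),wh,a=cv2.minAreaRect(p); d=cast(c,ck,5)[:2]-cast(c,fl,5)[:2]; B=cv2.boxPoints(((cx,cy),wh,a))
    e=max([B[1]-B[0],B[2]-B[1]],key=np.linalg.norm); e=e/np.linalg.norm(e); e*=np.sign(e@d)
    C=np.array([cx,cy]); print(n,len(p),C,"size",wh,"yaxis",e,"cork",C+39*e,"felt",C-39*e)
E
python3 trays.py
python3 -m pendant '[[[0.63,0,0,0,0.15],[0.63,0,0,0,0.3],[0.63,0,0,0,0.4518],[0.63,0,0,0,0.4518],[0.63,0,0,0,0.4518],[0.63,0,0,0,0.4518],[0.63,0,0,0,0.4518],[0.63,0,0,0,0.4518]]]'
```

```text
orange 831 [ 534.5 -308. ] size (150.28656005859375, 73.20144653320312) yaxis [-0.5 -0.8] cork [ 513.7 -341. ] felt [ 555.2 -274.9]
black 824 [493.8 283.1] size (150.2667694091797, 73.47908782958984) yaxis [-1.  -0.2] cork [455.7 274.8] felt [532.  291.3]
t: 0.9
eef_pos: [272.9, -562.3, 214.6]
tcp_rot: [3.142, 0.0, 0.001]
ft_force: [0.2, -0.9, -0.1]
opening: 0.632
```

```bash
python3 -m pendant '[[[0.63,0.0215,-0.035,0,0],[0.63,0.043,-0.07,0,0],[0.63,0.0645,-0.108,0,0],[0.63,0.086,-0.145,0,0],[0.63,0.1075,-0.18,0,0],[0.63,0.1285,-0.215,0,0],[0.63,0.1435,-0.2435,0,0],[0.63,0.1435,-0.2435,0,0]]]'
python3 -m pendant '[[[0.63,0.0215,-0.035,0,0],[0.63,0.043,-0.07,0.02,0],[0.63,0.0645,-0.108,0.04,0],[0.63,0.086,-0.145,0.06,0],[0.63,0.1075,-0.18,0.08,0],[0.63,0.1285,-0.215,0.095,0],[0.63,0.1435,-0.2435,0.095,0],[0.63,0.1435,-0.2435,0.095,0]]]'
```

```text
t: 1.7
eef_pos: [417.6, -315.9, 214.9]
tcp_rot: [-3.141, -0.0, 0.004]
ft_force: [0.8, -0.1, 0.3]
opening: 0.63
t: 2.5
eef_pos: [561.2, -73.1, 119.0]
tcp_rot: [-3.141, 0.0, 0.004]
ft_force: [1.2, -1.0, 0.2]
opening: 0.63
```

```bash
python3 -m pendant '[[[0.63,-0.001,0.0015,0.03,0],[0.63,-0.001,0.0015,0.06,0],[0.63,-0.001,0.0015,0.08,0],[0.63,-0.001,0.0015,0.092,0],[0.63,-0.001,0.0015,0.099,0],[0.63,-0.001,0.0015,0.099,0],[0.63,-0.001,0.0015,0.099,0],[0.63,-0.001,0.0015,0.099,0]]]'
python3 -m pendant '[[[0.2,0,0,0,0],[0.2,0,0,0,0],[0.2,0,0,0,0],[0.2,0,0,0,0],[0.2,0,0,0,0],[0.2,0,0,0,0],[0.2,0,0,0,0],[0.2,0,0,0,0]]]'
```

```text
t: 3.3
eef_pos: [559.4, -77.0, 21.5]
tcp_rot: [3.141, -0.002, 0.0]
ft_force: [0.0, 0.7, -0.3]
opening: 0.629
t: 4.1
eef_pos: [559.0, -76.8, 20.8]
tcp_rot: [3.141, -0.0, 0.0]
ft_force: [-0.5, 1.5, 5.1]
opening: 0.394
```

```bash
python3 -m pendant '[[[0.2,0,0,-0.02,0],[0.2,0,0,-0.045,0],[0.2,0,0,-0.07,0],[0.2,0,0,-0.09,0],[0.2,0,0,-0.1,0],[0.2,0,0,-0.1,0],[0.2,0,0,-0.1,0],[0.2,0,0,-0.1,0]]]'
python3 -m pendant '[[[0.2,-0.004,0.025,0,0],[0.2,-0.011,0.065,0,0],[0.2,-0.018,0.105,0,0],[0.2,-0.025,0.148,0,0],[0.2,-0.032,0.19,0,0],[0.2,-0.04,0.23,0,0],[0.2,-0.0445,0.256,0,0],[0.2,-0.0455,0.2643,0,0]]]'
```

```text
t: 4.9
eef_pos: [558.4, -76.7, 119.5]
tcp_rot: [-3.141, 0.002, -0.0]
ft_force: [-0.2, 1.0, -0.7]
opening: 0.396
t: 5.7
eef_pos: [512.4, -343.4, 119.4]
tcp_rot: [-3.141, 0.001, -0.003]
ft_force: [0.5, 0.5, -0.2]
opening: 0.393
```

```bash
python3 - <<'E'
from cell import env
import cv2
print(env.state()["eef_pos"],env.state()["opening"])
c=env.read_camera("wrist"); cv2.imwrite("pics/w1.png",c["image"])
E
```

```text
[ 512.3922655  -343.42395847  119.3921343 ] 0.39297753837865973
```

View pics/w1.png

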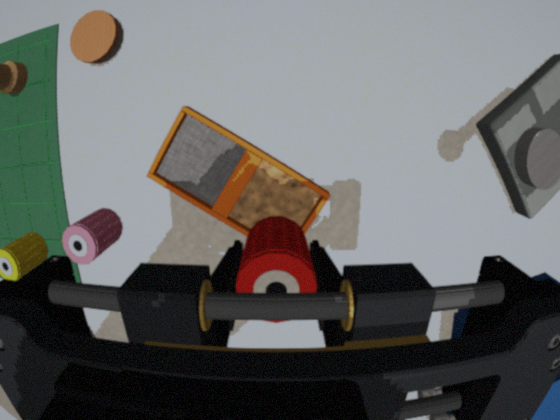

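The red spool hangs upright in the jaws at (277,260), with the cork bay just beyond at (270,200).

```bash
python3 -m pendant '[[[0.2,0.001,-0.002,0.025,0],[0.2,0.001,-0.002,0.055,0],[0.2,0.001,-0.002,0.075,0],[0.2,0.001,-0.002,0.086,0],[0.2,0.001,-0.002,0.092,0],[0.2,0.001,-0.002,0.0965,0],[0.2,0.001,-0.002,0.0965,0],[0.2,0.001,-0.002,0.0965,0]]]'
python3 -m pendant '[[[0.63,0,0,0,0],[0.63,0,0,0,0],[0.63,0,0,0,0],[0.63,0,0,0,0],[0.63,0,0,0,0],[0.63,0,0,0,0],[0.63,0,0,0,0],[0.63,0,0,0,0]]]'
python3 -m pendant '[[[0.63,0,0,-0.02,0],[0.63,0,0,-0.045,0],[0.63,0,0,-0.07,0],[0.63,0,0,-0.09,0],[0.63,0,0,-0.0965,0],[0.63,0,0,-0.0965,0],[0.63,0,0,-0.0965,0],[0.63,0,0,-0.0965,0]]]'
```

```text
t: 6.55
eef_pos: [514.7, -339.2, 24.8]
tcp_rot: [3.141, -0.001, 0.0]
ft_force: [0.7, -0.0, -1.2]
opening: 0.395
t: 7.35
eef_pos: [514.4, -339.1, 24.1]
tcp_rot: [3.141, -0.0, 0.0]
ft_force: [-0.1, 0.4, 0.6]
opening: 0.626
t: 8.15
eef_pos: [514.0, -338.8, 119.4]
tcp_rot: [-3.14, 0.001, -0.0]
ft_force: [-0.5, 0.1, -0.3]
opening: 0.631
```

```bash
python3 -m pendant '[[[0.63,0.015,-0.03,0,0],[0.63,0.037,-0.072,0,0],[0.63,0.059,-0.115,0,0],[0.63,0.081,-0.158,0,0],[0.63,0.103,-0.2,0,0],[0.63,0.125,-0.242,0,0],[0.63,0.14,-0.272,0,0],[0.63,0.145,-0.281,0,0]]]'
python3 -m pendant '[[[0.63,0,0,0.0,0],[0.63,0,0,0.03,0],[0.63,0,0,0.06,0],[0.63,0,0,0.08,0],[0.63,0,0,0.092,0],[0.63,0,0,0.0985,0],[0.63,0,0,0.0985,0],[0.63,0,0,0.0985,0]]]'
python3 -m pendant '[[[0.1,0,0,0,0],[0.1,0,0,0,0],[0.1,0,0,0,0],[0.1,0,0,0,0],[0.1,0,0,0,0],[0.1,0,0,0,0],[0.1,0,0,0,0],[0.1,0,0,0,0]]]'
```

```text
t: 8.95
eef_pos: [660.1, -54.8, 119.4]
tcp_rot: [-3.141, 0.001, 0.003]
ft_force: [-0.3, -0.7, -0.1]
opening: 0.629
t: 9.75
eef_pos: [659.8, -58.6, 23.0]
tcp_rot: [3.141, -0.001, -0.0]
ft_force: [-0.5, -0.3, -0.6]
opening: 0.628
t: 10.55
eef_pos: [659.6, -58.2, 22.4]
tcp_rot: [3.141, -0.0, -0.0]
ft_force: [-0.8, -1.4, 3.4]
opening: 0.337
```

```bash
python3 -m pendant '[[[0.1,0,0,0,0],[0.1,0,0,0,0],[0.1,0,0,0,0],[0.1,0,0,0,0],[0.1,0,0,0,0],[0.1,0,0,0,0],[0.1,0,0,0,0],[0.1,0,0,0,0]]]'
python3 - <<'E'
from cell import env
import cv2
c=env.read_camera("scene"); cv2.imwrite("pics/s1.png",cv2.resize(c["image"][140:290,110:330],None,fx=3,fy=3))
c=env.read_camera("wrist"); cv2.imwrite("pics/w2.png",c["image"])
E
```

```text
t: 11.35
eef_pos: [659.6, -58.2, 22.4]
tcp_rot: [3.141, -0.0, -0.0]
ft_force: [-0.7, -0.5, 5.1]
opening: 0.342
```

View pics/s1.png

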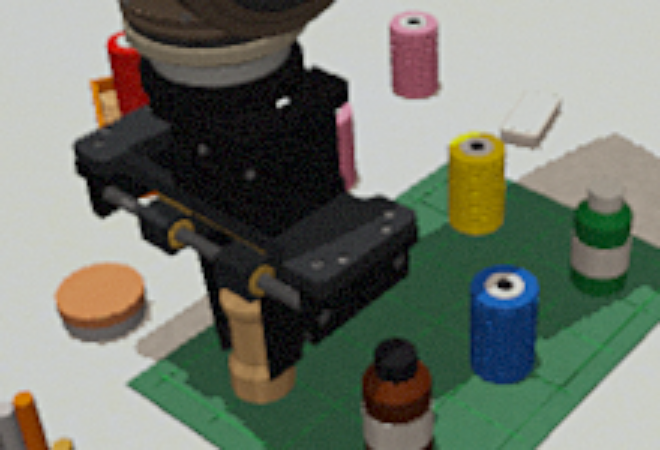

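Gripper opening is 32 mm, not the 28 mm of the grip, so the finger tips are probably on the taper above the foot. I'll open, rise 4 mm and grip again.

```bash
python3 -m pendant '[[[0.5,0,0,0,0],[0.5,0,0,0,0],[0.5,0,0,0,0],[0.5,0,0,-0.004,0],[0.5,0,0,-0.004,0],[0.5,0,0,-0.004,0],[0.5,0,0,-0.004,0],[0.5,0,0,-0.004,0]]]'
python3 -m pendant '[[[0.1,0,0,0,0],[0.1,0,0,0,0],[0.1,0,0,0,0],[0.1,0,0,0,0],[0.1,0,0,0,0],[0.1,0,0,0,0],[0.1,0,0,0,0],[0.1,0,0,0,0]]]'
```

```text
t: 12.25
eef_pos: [659.4, -58.1, 26.1]
tcp_rot: [3.142, 0.0, -0.0]
ft_force: [-0.5, -0.1, 0.6]
opening: 0.501
t: 13.05
eef_pos: [659.4, -58.1, 26.1]
tcp_rot: [3.142, -0.0, -0.0]
ft_force: [0.2, -0.4, 0.5]
opening: 0.338
```

```bash
python3 -m pendant '[[[0.1,0,0,-0.005,0],[0.1,0,0,-0.01,0],[0.1,0,0,-0.015,0],[0.1,0,0,-0.02,0],[0.1,0,0,-0.025,0],[0.1,0,0,-0.03,0],[0.1,0,0,-0.03,0],[0.1,0,0,-0.03,0]]]'
python3 - <<'E'
from cell import env
import cv2
c=env.read_camera("scene"); cv2.imwrite("pics/s2.png",cv2.resize(c["image"][140:290,110:330],None,fx=3,fy=3))
E
```

```text
t: 13.85
eef_pos: [659.4, -58.1, 56.2]
tcp_rot: [3.141, -0.0, -0.0]
ft_force: [0.6, -0.1, -1.1]
opening: 0.342
```

View pics/s2.png

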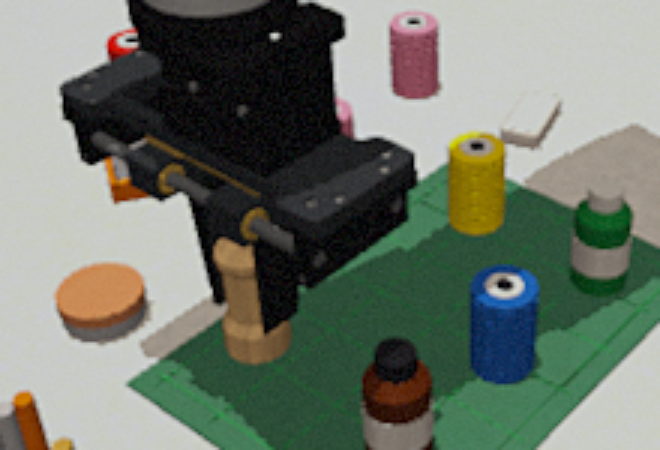

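Burnisher is lifted and upright, with the head at (238,255) and the foot at (258,345). Carrying it to the felt bay.

```bash
python3 -m pendant '[[[0.1,0,0,-0.015,0],[0.1,0,0,-0.03,0],[0.1,0,0,-0.045,0],[0.1,0,0,-0.057,0],[0.1,0,0,-0.066,0],[0.1,0,0,-0.066,0],[0.1,0,0,-0.066,0],[0.1,0,0,-0.066,0]]]'
python3 -m pendant '[[[0.1,-0.008,0.017,0,0],[0.1,-0.024,0.05,0,0],[0.1,-0.04,0.084,0,0],[0.1,-0.057,0.119,0,0],[0.1,-0.074,0.154,0,0],[0.1,-0.09,0.187,0,0],[0.1,-0.101,0.21,0,0],[0.1,-0.1042,0.217,0,0]]]'
python3 -m pendant '[[[0.1,0,0,0,0],[0.1,0,0,0.02,0],[0.1,0,0,0.045,0],[0.1,0,0,0.065,0],[0.1,0,0,0.08,0],[0.1,0,0,0.088,0],[0.1,0,0,0.0925,0],[0.1,0,0,0.0925,0]]]'
```

```text
t: 14.7
eef_pos: [659.1, -58.1, 121.5]
tcp_rot: [-3.141, 0.001, -0.0]
ft_force: [0.1, -0.0, -0.6]
opening: 0.338
t: 15.5
eef_pos: [553.4, -277.9, 121.7]
tcp_rot: [-3.142, 0.001, -0.003]
ft_force: [0.9, -0.1, -0.0]
opening: 0.344
t: 16.3
eef_pos: [555.5, -275.0, 29.7]
tcp_rot: [3.141, -0.0, 0.0]
ft_force: [0.8, 0.3, -0.7]
opening: 0.342
```

```bash
python3 -m pendant '[[[0.1,0,0,0,0],[0.1,0,0,0,0],[0.5,0,0,0,0],[0.5,0,0,0,0],[0.55,0,0,0,0],[0.55,0,0,0,0],[0.55,0,0,0,0],[0.55,0,0,0,0]]]'
python3 -m pendant '[[[0.55,0,0,-0.02,0],[0.55,0,0,-0.04,0],[0.55,0,0,-0.065,0],[0.55,0,0,-0.085,0],[0.55,0,0,-0.0925,0],[0.63,0,0,-0.0925,0],[0.63,0,0,-0.0925,0],[0.63,0,0,-0.0925,0]]]'
python3 - <<'E'
from cell import env
import cv2
c=env.read_camera("wrist"); cv2.imwrite("pics/w3.png",c["image"])
E
```

```text
t: 17.1
eef_pos: [555.2, -275.1, 29.6]
tcp_rot: [3.142, 0.0, -0.0]
ft_force: [0.4, 0.4, -0.3]
opening: 0.552
t: 17.9
eef_pos: [554.8, -274.9, 121.0]
tcp_rot: [-3.141, 0.001, -0.0]
ft_force: [-0.1, 0.6, 1.1]
opening: 0.631
```

View pics/w3.png

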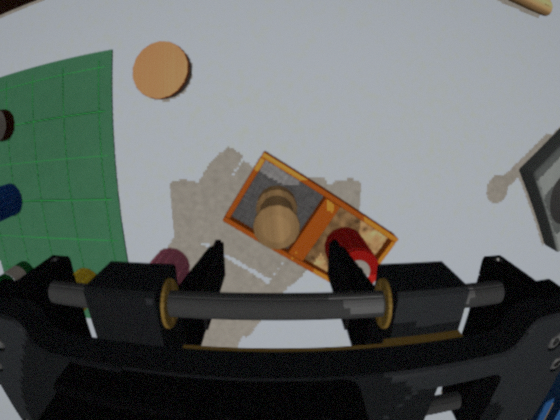

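The burnisher stands in the felt bay at (276,217) and the red spool in the cork bay at (352,253). The blue spool is next.

```bash
python3 -m pendant '[[[0.63,0.001,-0.03,0,0],[0.63,0.002,-0.075,0,0],[0.63,0.003,-0.123,0,0],[0.63,0.005,-0.171,0,0],[0.63,0.006,-0.219,0,0],[0.63,0.008,-0.265,0,0],[0.63,0.0087,-0.3,0,0],[0.63,0.0087,-0.3135,0,0]]]'
python3 -m pendant '[[[0.63,0,0,0.0,0],[0.63,0,0,0,0],[0.63,0,0,0.03,0],[0.63,0,0,0.06,0],[0.63,0,0,0.08,0],[0.63,0,0,0.092,0],[0.63,0,0,0.1,0],[0.63,0,0,0.1,0]]]'
python3 -m pendant '[[[0.63,0,0,0,0],[0.2,0,0,0,0],[0.2,0,0,0,0],[0.2,0,0,0,0],[0.2,0,0,0,0],[0.2,0,0,0,0],[0.2,0,0,0,0],[0.2,0,0,0,0]]]'
```

```text
t: 18.75
eef_pos: [563.5, 41.2, 121.5]
tcp_rot: [-3.141, 0.001, 0.003]
ft_force: [-0.3, -1.5, 0.8]
opening: 0.629
t: 19.55
eef_pos: [563.8, 37.7, 21.6]
tcp_rot: [3.142, 0.001, -0.001]
ft_force: [0.2, 0.1, -0.3]
opening: 0.63
t: 20.35
eef_pos: [564.1, 38.4, 22.5]
tcp_rot: [3.141, -0.001, 0.0]
ft_force: [-1.2, 0.3, 4.9]
opening: 0.393
```

```bash
python3 -m pendant '[[[0.2,0,0,-0.02,0],[0.2,0,0,-0.045,0],[0.2,0,0,-0.07,0],[0.2,0,0,-0.09,0],[0.2,0,0,-0.1,0],[0.2,0,0,-0.1,0],[0.2,0,0,-0.1,0],[0.2,0,0,-0.1,0]]]'
python3 -m pendant '[[[0.2,-0.009,-0.019,0,0],[0.2,-0.025,-0.055,0,0],[0.2,-0.042,-0.092,0,0],[0.2,-0.06,-0.131,0,0],[0.2,-0.077,-0.169,0,0],[0.2,-0.093,-0.205,0,0],[0.2,-0.105,-0.23,0,0],[0.2,-0.1081,-0.2364,0,0]]]'
python3 -m pendant '[[[0.2,0,0,0,0],[0.2,0,0,0.02,0],[0.2,0,0,0.045,0],[0.2,0,0,0.067,0],[0.2,0,0,0.083,0],[0.2,0,0,0.091,0],[0.2,0,0,0.0965,0],[0.2,0,0,0.0965,0]]]'
```

```text
t: 21.15
eef_pos: [563.4, 38.4, 121.0]
tcp_rot: [-3.142, 0.002, -0.0]
ft_force: [-0.1, 0.6, -0.7]
opening: 0.396
t: 21.95
eef_pos: [454.3, 276.7, 121.2]
tcp_rot: [3.141, 0.001, 0.003]
ft_force: [0.7, -0.2, -0.5]
opening: 0.398
t: 22.75
eef_pos: [456.3, 274.2, 25.6]
tcp_rot: [3.141, -0.0, -0.001]
ft_force: [0.7, 0.1, -1.6]
opening: 0.397
```

```bash
python3 -m pendant '[[[0.2,0,0,0,0],[0.2,0,0,0,0],[0.63,0,0,0,0],[0.63,0,0,0,0],[0.63,0,0,0,0],[0.63,0,0,0,0],[0.63,0,0,0,0],[0.63,0,0,0,0]]]'
python3 -m pendant '[[[0.63,0,0,-0.02,0],[0.63,0,0,-0.04,0],[0.63,0,0,-0.065,0],[0.63,0,0,-0.085,0],[0.63,0,0,-0.0965,0],[0.63,0,0,-0.0965,0],[0.63,0,0,-0.0965,0],[0.63,0,0,-0.0965,0]]]'
python3 - <<'E'
from cell import env
import cv2
c=env.read_camera("top"); cv2.imwrite("pics/t2.png",c["image"])
E
```

```text
t: 23.55
eef_pos: [455.8, 274.8, 25.6]
tcp_rot: [3.141, 0.0, 0.0]
ft_force: [-0.3, -0.8, 0.3]
opening: 0.628
t: 24.35
eef_pos: [455.4, 274.6, 121.1]
tcp_rot: [3.141, 0.002, -0.0]
ft_force: [-0.3, -1.1, 0.7]
opening: 0.628
```

View pics/t2.png

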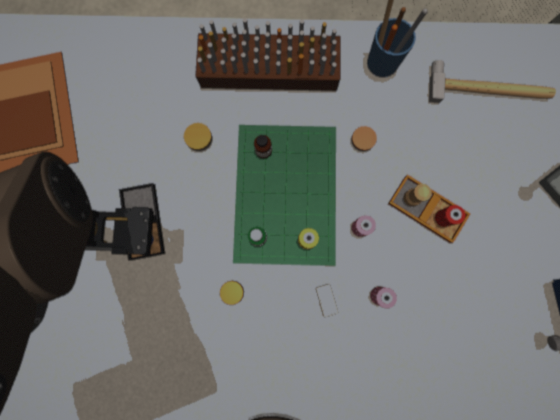

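The orange kit is complete: burnisher at (420,195), red spool at (454,214). Green, yellow and brown are undisturbed. The brown bottle is next.

```bash
python3 -m pendant '[[[0.63,0.017,0.02,0,0],[0.63,0.047,0.057,0,0],[0.63,0.077,0.094,0,0],[0.63,0.107,0.131,0,0],[0.63,0.137,0.167,0,0],[0.63,0.166,0.202,0,0],[0.63,0.188,0.229,0,0],[0.63,0.1958,0.2383,0,0]]]'
python3 -m pendant '[[[0.63,0,0,0.0,0],[0.63,0,0,0,0],[0.63,0,0,0.03,0],[0.63,0,0,0.06,0],[0.63,0,0,0.08,0],[0.63,0,0,0.092,0],[0.63,0,0,0.102,0],[0.63,0,0,0.102,0]]]'
python3 -m pendant '[[[0.63,0,0,0,0],[0.2,0,0,0,0],[0.2,0,0,0,0],[0.2,0,0,0,0],[0.2,0,0,0,0],[0.2,0,0,0,0],[0.2,0,0,0,0],[0.2,0,0,0,0]]]'
python3 -m pendant '[[[0.2,0,0,-0.02,0],[0.2,0,0,-0.045,0],[0.2,0,0,-0.07,0],[0.2,0,0,-0.09,0],[0.2,0,0,-0.102,0],[0.2,0,0,-0.102,0],[0.2,0,0,-0.102,0],[0.2,0,0,-0.102,0]]]'
```

```text
t: 25.2
eef_pos: [653.0, 33.6, 120.8]
tcp_rot: [3.141, 0.001, -0.003]
ft_force: [-0.7, -0.2, -0.6]
opening: 0.627
t: 26.0
eef_pos: [651.1, 37.2, 19.5]
tcp_rot: [-3.142, 0.001, 0.001]
ft_force: [0.1, 1.3, 0.1]
opening: 0.631
t: 26.8
eef_pos: [651.8, 36.4, 20.5]
tcp_rot: [3.141, -0.001, -0.0]
ft_force: [-0.9, -1.0, 5.7]
opening: 0.374
t: 27.6
eef_pos: [651.1, 36.5, 120.8]
tcp_rot: [3.142, 0.002, -0.0]
ft_force: [0.2, -0.2, -1.5]
opening: 0.374
```

```bash
python3 -m pendant '[[[0.2,-0.01,-0.02,0,0],[0.2,-0.028,-0.06,0,0],[0.2,-0.047,-0.1,0,0],[0.2,-0.066,-0.141,0,0],[0.2,-0.085,-0.182,0,0],[0.2,-0.103,-0.22,0,0],[0.2,-0.115,-0.245,0,0],[0.2,-0.1195,-0.2548,0,0]]]'
python3 -m pendant '[[[0.2,0,0,0,0],[0.2,0,0,0.02,0],[0.2,0,0,0.045,0],[0.2,0,0,0.067,0],[0.2,0,0,0.083,0],[0.2,0,0,0.092,0],[0.2,0,0,0.0985,0],[0.2,0,0,0.0985,0]]]'
python3 -m pendant '[[[0.2,0,0,0,0],[0.2,0,0,0,0],[0.6,0,0,0,0],[0.6,0,0,0,0],[0.6,0,0,0,0],[0.6,0,0,0,0],[0.6,0,0,0,0],[0.6,0,0,0,0]]]'
python3 -m pendant '[[[0.6,0,0,-0.02,0],[0.6,0,0,-0.04,0],[0.6,0,0,-0.065,0],[0.6,0,0,-0.085,0],[0.6,0,0,-0.12,0],[0.6,0,0,-0.15,0],[0.6,0,0,-0.15,0],[0.6,0,0,-0.15,0]]]'
python3 -m pendant '[[[0.6,0,0.04,0,0],[0.6,0,0.08,0,0],[0.6,0,0.12,0,0],[0.6,0,0.16,0,0],[0.6,0,0.2,0,0],[0.6,0,0.24,0,0],[0.6,0,0.28,0,0],[0.6,0,0.28,0,0]]]'
python3 - <<'E'
from cell import env
import cv2,numpy as np
for n in("top","scene"):
    c=env.read_camera(n); np.savez(n+"3.npz",**c); im=c["image"]
    cv2.imwrite(f"pics/{n}3.png",im)
E
```

```text
t: 28.4
eef_pos: [530.5, 293.4, 121.2]
tcp_rot: [3.141, 0.002, 0.003]
ft_force: [1.2, -0.8, -1.4]
opening: 0.371
t: 29.2
eef_pos: [532.8, 290.5, 23.6]
tcp_rot: [3.141, -0.0, -0.001]
ft_force: [-0.4, -0.0, -1.6]
opening: 0.379
t: 30.0
eef_pos: [532.1, 291.3, 23.6]
tcp_rot: [3.142, -0.0, 0.0]
ft_force: [-1.2, -1.0, -0.5]
opening: 0.599
t: 30.8
eef_pos: [532.0, 291.3, 173.9]
tcp_rot: [-3.141, -0.001, 0.0]
ft_force: [-0.2, -0.1, -0.3]
opening: 0.603
t: 31.6
eef_pos: [531.6, 7.7, 172.2]
tcp_rot: [3.141, 0.002, -0.004]
ft_force: [0.2, 0.5, -0.3]
opening: 0.597
```

View pics/scene3.png

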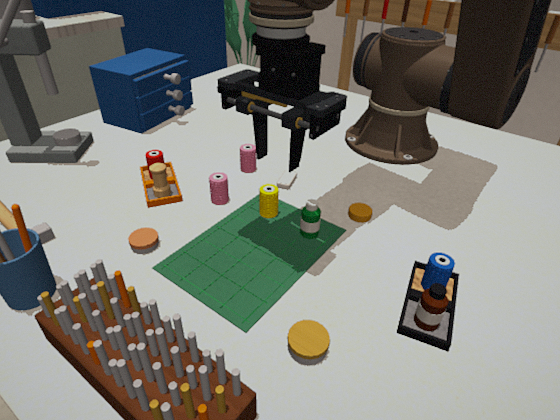

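View pics/top3.png

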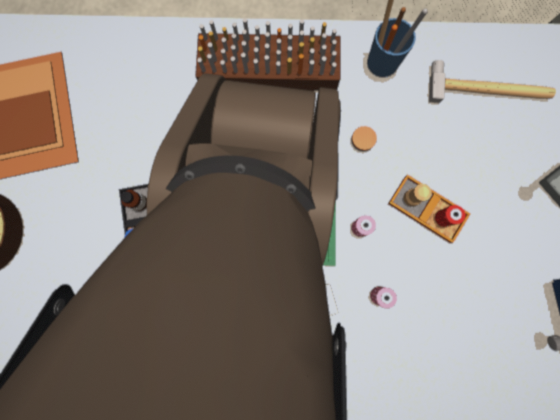

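Scene view: orange tray holds the red spool (155,160) and burnisher (161,180); black tray holds the blue spool (438,270) and brown bottle (431,308); yellow (269,200) and green (311,218) are standing. I'll check the heights and centres in numbers before handing in.

```bash
python3 - <<'E'
from h import *
np.set_printoptions(precision=1,suppress=True)
T=world(dict(np.load("top3.npz"))); S=world(dict(np.load("scene3.npz")))
for n,W,t,H in(("red",T,(513.7,-341),63),("burn",T,(555.2,-274.9),75),("blue",S,(455.7,274.8),63),("brown",S,(532,291.3),77),("yellow",S,(464.2,-58.5),60),("green",S,(466.5,41),74)):
    m=(np.hypot(W[...,0]-t[0],W[...,1]-t[1])<32)&(W[...,2]>H-5)&(W[...,2]<H+8); p=W[m]
    (c,r)=cv2.minEnclosingCircle(p[:,:2].astype(np.float32)); print(n,len(p),"top",np.percentile(p[:,2],[50,95]),"want",H,"centre",np.array(c),"want",t,"r",round(r,1))
E
```

```text
red 321 top [62.8 65.1] want 63 centre [ 515.2 -338.7] want (513.7, -341) r 19.5
burn 224 top [73.9 75.9] want 75 centre [ 556.  -274.4] want (555.2, -274.9) r 16.8
blue 383 top [63.2 64.7] want 63 centre [457.8 275.6] want (455.7, 274.8) r 19.8
brown 182 top [77.  78.2] want 77 centre [534.  291.6] want (532, 291.3) r 11.1
yellow 199 top [60.5 62. ] want 60 centre [465.6 -58.2] want (464.2, -58.5) r 20.0
green 91 top [73.9 75.1] want 74 centre [468.  41.] want (466.5, 41) r 11.3
```

```bash
python3 -c "
from cell import env
print(env.job_done())"
```

```text
the job is handed in; nothing more can be done
None
```

Both kits are made up and the job is handed in after about 32 s on the robot's clock. The orange tray holds the red spool on cork and the burnisher on felt. The black tray holds the blue spool on cork and the brown bottle on felt.

**Last checks:** all four pieces stand upright and let go. Their median tops are within about 1 mm of the expected heights, and their centres are within about 3 mm of the bay centres. The yellow spool and green bottle are upright and within 2 mm of where they started. The gripper was clear of everything, about 170 mm up.

**What disagreed:**
- The first outline fit of the orange tray gave the wrong size, so I refitted both trays from the height map and got the correct 150 x 73 mm.
- The gripper read 32 mm on the burnisher's 28 mm grip, so I raised it 4 mm and gripped again. It read 32 mm again, but the burnisher lifted upright and was placed normally.
- The last top view had the arm hiding the black tray and the mat, so those pieces were checked from the scene camera.

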